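# Seat the V-rest post in the sprung post holder

## Robot

A 6-joint arm with a two-finger parallel gripper is mounted at the origin on a cart in front of the work surface, level with it; the furniture and walls round the work are solid. World frame = base frame: x ahead of the robot, y to its left, z up, the work surface at z = 0. Lengths are in m, angles in rad, forces in N, time in s.
With the tool pointing down it reaches from about 0.375 to 0.9 m from the base axis. Payload 3.1 kg.
Tool frame: the origin (TCP) lies at the centre of the arm's flange, where the gripper is bolted on; the fingertips stand robot.tip_extent ahead of it and the grasp point (between the pads) lies 164 mm ahead of it (robot.tip_extent is the distance from the TCP to the fingertips, in m); z points along the fingers, y is the line along which they close (so a half turn about z gives the same grasp; the last joint's range is limited). The gripper opens to 87 mm and grips with 3 to 60 N. Pads are 19 mm wide; open, the fingers measure 117 mm over their backs; the gripper's body (75 mm by 190 mm) begins 51 mm behind the grasp point.
Start: joints at [1.105, 0.527, 1.433, -0, 1.181, -0.178], TCP at [0.177, 0.599, 0.405] pointing down, gripper open.
Joint ranges: [-3.08, 3.08], [-0.75, 2.2], [0.22, 2.44], [-1.43, 4.57], [0, 2.65], [-2.85, 2.85]. Speed limits (rad/s): [2.79, 2.79, 3.14, 3.14, 3.14, 3.14].

## Interface

Orientations are given as a unit quaternion [x, y, z, w].
In Python, from rig import get_obs, camera, hand_in, cut_out, robot gives the robot as it stands.
- The arm moves only by the tool step_arm, never from a script. Its argument "rows" is a list of rows, each a list of 6 numbers: the shift along the world's x, y, z in m, then the turn, a rotation vector about the world's x, y, z in degrees. A call has 1 to 12 rows; each row shifts and turns the commanded pose from where the row before left it; what a row does not reach is not made up. A row lasts 1/8 s, in which the tool goes at most 62.5 mm and 10.7 degrees, less where a joint would pass 70% of its speed; a pose out of reach is approached as far as the arm can. A call is refused whole if a number of a shift passes 0.0625 or a number of a turn 10.7, either way. A call with a gripper value outside its range is refused whole. "jaw" is the finger opening in m, from 0 to 0.087, set as the call begins (left out, the last holds). The fingers move at their own pace and stop on an object; "squeeze" is the grip in N (left out, the last holds). Time passes only in rows, so rows that do not move let the fingers close. It gives the time, the measured TCP pose, the force, the opening and the grip force at its end, in the units of the state.
- get_obs(): the state, without advancing time (a new reading comes with each control period).
- camera(name): name is "side" or "top" or "wrist"; returns a dict with "pixels" (384x512x3 uint8, blue, green, red), "depth" (384x512 float32, m along the optical axis (not along the pixel's ray), 0 where there is no reading), "fov_y" (degrees; the focal length in pixels is half the picture's height over the tangent of half this angle, whatever the lens; pixels are square), "cx", "cy" (the principal point, pixels), "extrinsics" (4x4, takes a point from camera to world coordinates); the wrist camera has in their place "mount" (4x4, takes a point from camera to tool coordinates, whose origin is the TCP and whose axes are the flange's). Camera axes: x right, y up, looking along -z (the intrinsics and any distortion apply to the point x, -y, -z); pixel columns grow to the right and rows downward; lengths in m; the calibration is good to about 2 mm. A picture is of the moment at which its call begins: read the wrist's pose just before it.
- hand_in(): hands the job in; it is judged then, once.
Trained networks look in the newest picture that a camera, given by its name, has taken for a name from the list of things; names that differ only in an ending like _2 or _b are one class to them, and where a whole thing is asked for, a point or a joint stands for the part that bears it (a point fixed in the world has none). Each returns a list of dicts, best first, with "confidence" (0 to 1); they miss things now and then, are a little off and sometimes report something else, mostly with a low value. They report only what shows in the picture. A call takes as long as a camera call. They do not tell look-alikes from the thing itself.
- cut_out(label, camera): "region" (384x512 bool, what is visible of it) and "extent" ([centre column, centre row, width, height] in pixels, round what is visible of it).
The state is a dict: "time": time; "q": joint angles; "joint_velocities": joint speeds; "joint_torque": joint torques, N m; "position": TCP position; "tool_rot": TCP orientation; "ft_force": force on the tool from outside, world axes, zero at the start; "moment": the same for the moment, N m; "grip_width": finger opening in m; "grip_force": force on a finger pad.
Only numpy, scipy, OpenCV 4.12 (cv2) and the standard library are available. Lean on these libraries where they do the work, as an engineer would, in place of code of your own. Each camera call takes 0.05 s, during which the arm holds its last target. There are 200 camera calls.

## Task

Take the post with the V-shaped rest out of the wooden parking rack and slide it foot first down into the upright post holder until the holder's side spring plunger clicks into the groove round the post; then let go and leave it standing there. Feel your way and push gently, a few newtons are enough, never hard; leave the other post and the things lying about where they are.

Things in the scene. Friction and masses are not known exactly. Their poses are not given: they have to be found in the camera images.
- post: Post to move: turned aluminium rod, 20 mm diameter, dark ribbed collar and brass V rest on top; 167 mm tall, about 0.12 kg. Origin: centre of its foot, z up the rod. The lowest 9 mm taper to 11 mm diameter. A V groove runs round the rod, its middle 44 mm above the foot. Stands loosely (1.6 mm play) in one of the rack's sockets, foot 10 mm above the desk.
- collar (a point): Middle of the post's collar, 138 mm above its foot: the place to grip. The collar is round, 30 mm in diameter, 28 mm high; the V rest above it (to 29 mm above this point) is no wider. The plunger pushes the foot sideways, along the holder's +x axis: a firm grip (45 N or more) with the fingers closing along that axis keeps the post from pivoting between the pads.
- groove (a point): Middle of the post's groove, on the rod's axis, 44 mm above the foot. The groove is 3 mm deep, 8.5 mm wide at the surface, with 45 degree flanks and a 2.5 mm flat bottom.
- table_post: The other post, to be left alone: plain 20 mm rod without a groove, 90 mm tall, with a flat round table 44 mm in diameter and 10 mm thick on top. Origin: centre of its foot. Stands in the rack's other socket.
- rack: Fixed wooden parking rack, 74 x 196 x 46 mm, origin under its centre; two round sockets of 21.6 mm, 36 mm deep, 55 mm either side of the origin along its y axis. Which post stands in which varies.
- holder: Fixed post holder: dark base plate 100 x 72 x 8 mm with a square 46 mm aluminium tower. Origin on the desk, on the axis of the vertical bore (23 mm diameter, floor 8 mm above the desk). A grey plunger block (14 x 34 x 20 mm) is clamped along a slot on its -x face, its middle 58 to 90 mm above the desk: different each time and not measured. Block and black knob reach 62 mm from the axis.
- mouth (a point): Centre of the bore's open mouth, on the tower's top, 110 mm above the desk; 2 mm chamfer. When the plunger sits in the groove the post's foot is 14 to 46 mm above the desk (64 to 96 mm below the mouth), depending on where the block is clamped.
- plunger (a joint): How far the spring plunger is pushed back, m. 0: free, its round nose (3.5 mm radius) 6.8 mm inside the bore wall. 0.003 to 0.005 while riding on the full rod, under 0.002 in the groove. Spring 3.5 N plus 0.2 N/mm. Pushing takes 1 to 8 N as the foot passes the nose, 0 to 3 N along the rod; at the groove the post is drawn down with 3 to 11 N, zero at its middle; pushing on takes 3 to 10 N again.
- lock: Bystander: a brass padlock lying flat, 63 x 42 x 15 mm; leave it alone.
- box: Bystander: a small blue and white carton, 57 x 76 x 35 mm; leave it alone.
- tape: Bystander: a roll of tape lying flat, 84 mm across, 19 mm high; leave it alone.
There are look-alikes about, which are no part of the job. Of the things that look like the holder, take the one that is nearest to the robot's base at the start.

How it is judged:
By the outcome, as a careful person would: the job done as asked, in the order asked, and still so for the second after the job is handed in, with the robot touching nothing.
It also fails if it takes over 67 s, if anything falls off the work surface, if the arm or the gripper's body presses on something with over 40 N, if the wrist force passes 120 N, or if a joint passes its speed limit or range.

## Working session

There is one attempt and no reset: what is moved stays moved. The work goes in short steps, Python scripts to look and compute and a tool call to move; the robot and the scene stay as the last step left them, time stands still between calls to the robot, and variables do not carry over. Pictures are saved under pics/ and viewed, at most 10 in all, crops included, and the job is handed in when it is done.

Besides the shell and the picture viewer there is one more tool, called after "Request:" in YAML: its name, and indented under it one key for each argument. step_arm: Moves the arm, as the interface text tells. Its arguments: {"type":"object","properties":{"rows":{"type":"array"},"jaw":{"type":"number"},"squeeze":{"type":"number"}},"required":["rows"]}

```bash
mkdir -p pics; cat > h.py <<'E'
import numpy as np, cv2
from rig import get_obs, camera, hand_in, cut_out, robot
from scipy.spatial.transform import Rotation as R
def cam(name):
    o=get_obs(); c=camera(name)
    if 'extrinsics' in c: T=np.array(c['extrinsics'])
    else:
        W=np.eye(4); W[:3,:3]=R.from_quat(o['tool_rot']).as_matrix(); W[:3,3]=o['position']; T=W@np.array(c['mount'])
    d=c['depth']; f=d.shape[0]/2/np.tan(np.radians(c['fov_y'])/2)
    v,u=np.mgrid[:d.shape[0],:d.shape[1]]
    P=np.stack([(u-c['cx'])/f*d,-(v-c['cy'])/f*d,-d],-1)@T[:3,:3].T+T[:3,3]
    P[d==0]=np.nan
    return c,P
E
python3 - <<'E'
from h import *
print(robot, {k:v for k,v in get_obs().items()})
ims=[]
for n in ['side','top']:
    c,P=cam(n); print(n,{k:v for k,v in c.items() if k not in('pixels','depth')}); ims.append(c['pixels'])
    for l in ['post','table_post','rack','holder','plunger','lock','box','tape']:
        for r in cut_out(l,n):
            p=P[r['region']]; p=p[~np.isnan(p[:,0])]
            print(l,round(r['confidence'],2),np.round(r['extent']),len(p), np.round([np.median(p,0),p.min(0),p.max(0)],3).tolist() if len(p) else '')
    cv2.imwrite(f'pics/{n}0.png',cv2.resize(c['pixels'],(800,600)))
E
```

```text
<Robot object at 0x7fdfdf167e00> {'time': 0.0, 'q': array([ 1.10450579e+00,  5.28450414e-01,  1.43388773e+00, -9.25763967e-06,
        1.18139172e+00, -1.78485108e-01]), 'joint_velocities': array([ 0.00012503,  0.00041743,  0.00111865,  0.00061293, -0.00011608,
       -0.00022355]), 'joint_torque': array([ 1.23211117e-03, -4.40024006e+01, -1.76597768e+01,  6.34317705e-02,
        5.80729195e-02, -1.51635040e-04]), 'position': array([0.17721364, 0.59899477, 0.40378553]), 'tool_rot': array([ 1.43404747e-01,  9.89663547e-01, -1.01490686e-03, -3.34508169e-04]), 'ft_force': array([ 0.36889447,  0.12734225, -0.91918638]), 'moment': array([-0.00556643,  0.00944777,  0.06109308]), 'grip_force': 0.0, 'grip_width': 0.0867787468250995}
side {'fov_y': 57.20601590501856, 'cx': 252.25729162183748, 'cy': 191.21223063371195, 'extrinsics': array([[-0.99754071,  0.04040811, -0.05726873,  0.50027205],
       [-0.06990908, -0.6321973 ,  0.77164713,  0.77410977],
       [-0.00502434,  0.77375304,  0.63346744,  0.72894919],
       [ 0.        ,  0.        ,  0.        ,  1.        ]])}
post 0.57 [247
[... 1792 characters left out ...]
2, 0.046], [0.486, 0.137, -0.003], [0.599, 0.344, 0.178]]
holder 0.71 [193. 120.  33.  45.] 1005 [[0.753, 0.242, 0.076], [0.711, 0.208, -0.0], [0.816, 0.296, 0.115]]
holder 0.59 [334. 174.  31.  39.] 1015 [[0.599, -0.125, 0.083], [0.55, -0.184, -0.002], [0.661, -0.092, 0.115]]
lock 0.66 [310. 139.  24.  19.] 248 [[0.704, -0.083, 0.015], [0.677, -0.111, 0.001], [0.732, -0.051, 0.02]]
box 0.77 [253. 137.  28.  23.] 607 [[0.707, 0.084, 0.034], [0.672, 0.043, -0.003], [0.747, 0.128, 0.04]]
box 0.64 [210. 189.  21.  14.] 166 [[0.557, 0.182, 0.164], [0.545, 0.171, 0.045], [0.572, 0.2, 0.179]]
tape 0.83 [190. 272.  37.  37.] 610 [[0.348, 0.263, 0.019], [0.304, 0.221, -0.004], [0.391, 0.309, 0.025]]
```

View pics/side0.png

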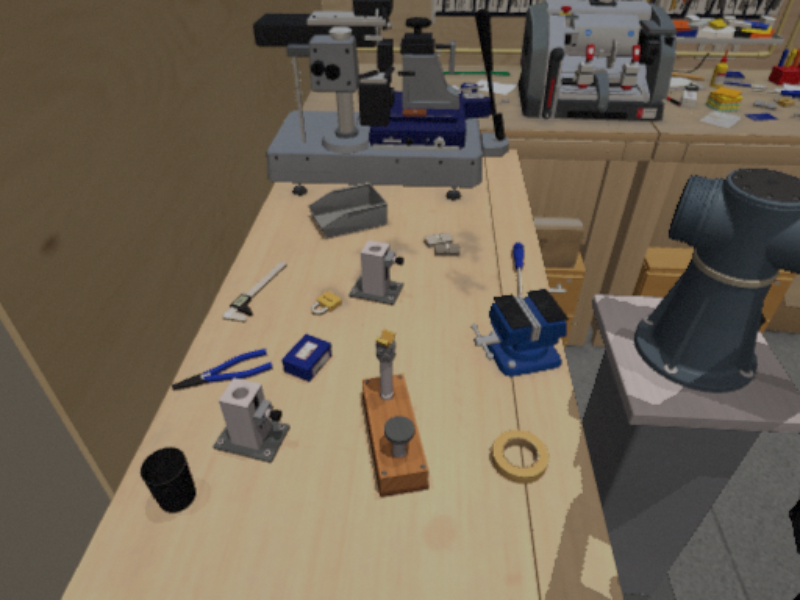

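View pics/top0.png

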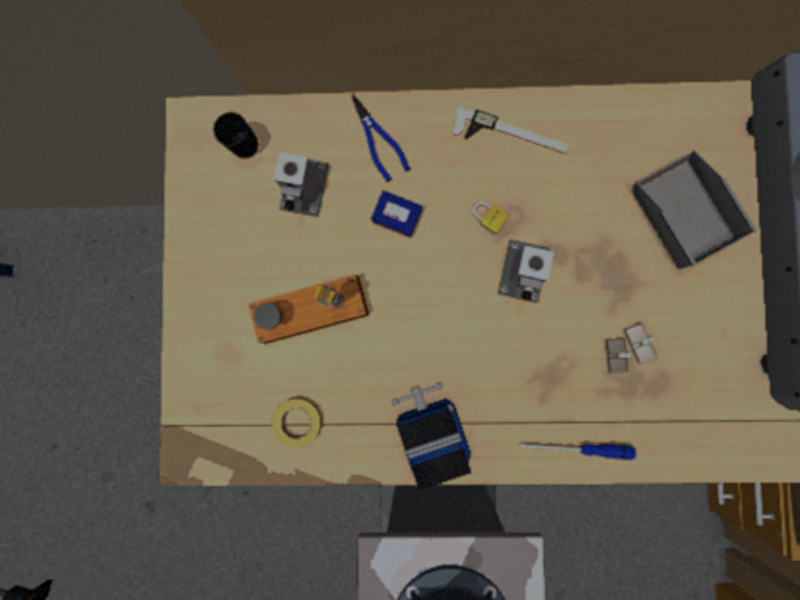

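```bash
python3 - <<'E'
from h import *
print('tip',robot.tip_extent)
crops=[]
for n in ['side','top']:
    c,P=cam(n)
    im=c['pixels']
    for lo,name in [((0.5,0.7,-0.25,0.0),'B'),((0.68,0.85,0.15,0.35),'A')]:
        m=(P[...,0]>lo[0])&(P[...,0]<lo[1])&(P[...,1]>lo[2])&(P[...,1]<lo[3])&(P[...,2]>.102)&(P[...,2]<.125)
        q=P[m]; (cx,cy),wh,a=cv2.minAreaRect((q[:,:2]*1000).astype(np.float32))
        m2=(P[...,0]>lo[0])&(P[...,0]<lo[1])&(P[...,1]>lo[2])&(P[...,1]<lo[3])&(P[...,2]>.004)&(P[...,2]<.014)
        b=cv2.minAreaRect((P[m2][:,:2]*1000).astype(np.float32))
        print(n,name,len(q),'top z',np.median(q[:,2]).round(4),(cx,cy),wh,a,'base',b)
    m=(abs(P[...,0]-.555)<.03)&(abs(P[...,1]-.19)<.04)&(P[...,2]>.12)
    q=P[m]; print(n,'post',[(z,np.round([q[k][:,:2].min(0),q[k][:,:2].max(0)],4).tolist()) for z in (.125,.135,.145,.155,.165) for k in [abs(q[:,2]-z)<.005] if k.sum()>2], q[:,2].max())
    m=(abs(P[...,0]-.54)<.08)&(abs(P[...,1]-.23)<.13)&(abs(P[...,2]-.046)<.005)
    print(n,'rack',cv2.minAreaRect((P[m][:,:2]*1000).astype(np.float32)))
    if n=='side': crops.append(im[145:205,205:285])
    else: crops.append(im[145:205,310:390]); crops.append(im[160:220,180:260])
big=np.hstack([cv2.resize(k,(266,200),interpolation=cv2.INTER_CUBIC) for k in crops])
cv2.imwrite('pics/crop0.png',big)
E
```

```text
tip 0.1822
side B 142 top z 0.1087 (605.806640625, -137.49659729003906) (48.78188705444336, 46.85757064819336) 76.46885681152344 base ((628.3206787109375, -113.76769256591797), (128.2569580078125, 135.8302459716797), 78.00651550292969)
side A 324 top z 0.1091 (767.8059692382812, 251.2761993408203) (48.03632354736328, 47.3983154296875) 78.07081604003906 base ((769.1187744140625, 285.17474365234375), (131.701171875, 108.1184310913086), 87.84684753417969)
side post [(0.125, [[0.5495, 0.1892], [0.5664, 0.1962]]), (0.135, [[0.5427, 0.186], [0.5707, 0.2014]]), (0.145, [[0.5427, 0.1858], [0.5704, 0.2009]]), (0.155, [[0.5425, 0.1789], [0.5705, 0.2013]]), (0.165, [[0.5446, 0.1765], [0.5703, 0.2004]])] 0.17753696632030913
side rack ((543.854736328125, 239.25350952148438), (70.26141357421875, 192.00143432617188), 14.314990997314453)
top B 314 top z 0.1104 (601.3639526367188, -136.3165740966797) (46.94670104980469, 58.81825637817383) 76.18560791015625 base ((599.9006958007812, -125.05512237548828), (199.86607360839844, 249.51321411132812), 0.1331554651260376)
top A 297 top z 0.1103 (768.3770751953125, 252.10006713867188) (47.62233352661133, 46.96298599243164) 78.5140380859375 base ((764.58251953125, 250.49758911132812), (168.92767333984375, 194.3877410888672), 0.8972916007041931)
top post [(0.145, [[0.5444, 0.1714], [0.5611, 0.1808]]), (0.155, [[0.544, 0.1717], [0.5671, 0.1999]]), (0.165, [[0.5436, 0.1716], [0.5718, 0.1975]])] 0.17970198268305282
top rack ((544.7899169921875, 239.86654663085938), (70.27881622314453, 190.7337646484375), 14.411336898803711)
```

View pics/crop0.png

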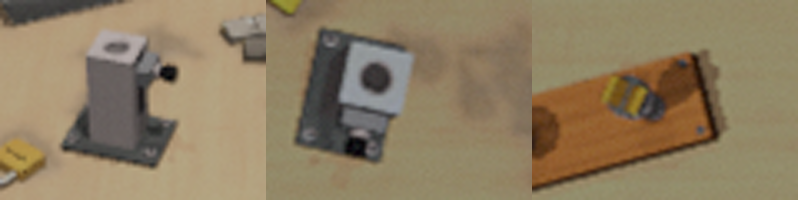

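The candidate holders in the side view are at (252,415), 0.81 m from the base, and at (377,270), 0.62 m from the base. The second is nearest, and the crop shows its bore, with the plunger knob on the side facing the robot. The V-rest post is at top-view (327,294), in the rack's -y socket.

Request:
step_arm:
  rows:
    - [0.0317,-0.0343,0.0016,0,0,-7.2]
    - [0.0317,-0.0343,0.0016,0,0,-7.2]
    - [0.0317,-0.0343,0.0016,0,0,-7.2]
    - [0.0317,-0.0343,0.0016,0,0,-7.2]
    - [0.0317,-0.0343,0.0016,0,0,-7.2]
    - [0.0317,-0.0343,0.0016,0,0,-7.2]
    - [0.0317,-0.0343,0.0016,0,0,-7.2]
    - [0.0317,-0.0343,0.0016,0,0,-7.2]
    - [0.0317,-0.0343,0.0016,0,0,-7.2]
    - [0.0317,-0.0343,0.0016,0,0,-7.2]
    - [0.0317,-0.0343,0.0016,0,0,-7.2]
    - [0.0317,-0.0343,0.0016,0,0,-7.2]
  jaw: 0.087

```text
time: 2.5
position: [0.5587, 0.1864, 0.4241]
tool_rot: [0.783, 0.622, 0.0, 0.0]
ft_force: [-0.4, 0.4, 0.3]
grip_width: 0.0868
grip_force: 0.0
```

Request:
step_arm:
  rows:
    - [0,0,0,0,0,0]
    - [0,0,0,0,0,0]

```text
time: 2.75
position: [0.5573, 0.1877, 0.4237]
tool_rot: [0.782, 0.623, -0.0, -0.001]
ft_force: [-0.2, 0.7, 0.5]
grip_width: 0.0866
grip_force: 0.0
```

```bash
cat >> h.py <<'E'
def circ(q):  # fit circle xy
    A=np.c_[2*q[:,:2],np.ones(len(q))]; s=np.linalg.lstsq(A,(q[:,:2]**2).sum(1),rcond=None)[0]
    return s[:2],np.sqrt(s[2]+s[0]**2+s[1]**2)
E
python3 - <<'E'
from h import *
o=get_obs();print(o['position'],o['q'],R.from_quat(o['tool_rot']).as_matrix()[:,1:].round(4).tolist(),o['ft_force'])
c,P=cam('wrist'); cv2.imwrite('pics/w1.png',c['pixels'])
m=(abs(P[...,0]-.555)<.03)&(abs(P[...,1]-.19)<.04)&(P[...,2]>.11)
q=P[m]; print(len(q))
for z in (.12,.13,.14,.15,.16,.17,.175):
    k=q[abs(q[:,2]-z)<.005]
    if len(k)>5: print(z,len(k),k[:,:2].min(0).round(4),k[:,:2].max(0).round(4),circ(k))
m=(abs(P[...,0]-.54)<.1)&(abs(P[...,1]-.23)<.13)&(abs(P[...,2]-.046)<.006)
print(m.sum(),cv2.minAreaRect((P[m][:,:2]*1000).astype(np.float32)))
E
```

```text
[0.55732411 0.18774006 0.42366903] [1.34914116e-01 4.56588937e-01 1.50603814e+00 6.23316118e-04
 1.18036191e+00 3.59427101e-01] [[0.9748, -0.0015], [-0.2229, 0.0004], [-0.0015, -1.0]] [-0.18365039  0.73127073  0.46249255]
26913
0.14 80 [0.545  0.1906] [0.5725 0.2017] (array([0.55790195, 0.18621331]), np.float64(0.0151961589690457))
0.15 96 [0.5445 0.1879] [0.573  0.2018] (array([0.55794158, 0.18643653]), np.float64(0.015020153872502684))
0.16 558 [0.543  0.1739] [0.5731 0.2017] (array([0.55881139, 0.18909638]), np.float64(0.011382632836231615))
0.17 516 [0.5444 0.1713] [0.5721 0.2024] (array([0.55812432, 0.18787527]), np.float64(0.009725212665476683))
0.175 634 [0.5444 0.1713] [0.5721 0.2024] (array([0.55811459, 0.18726982]), np.float64(0.011107524310391106))
8760 ((544.2301635742188, 239.62704467773438), (70.156005859375, 190.20181274414062), 14.448923110961914)
```

View pics/w1.png

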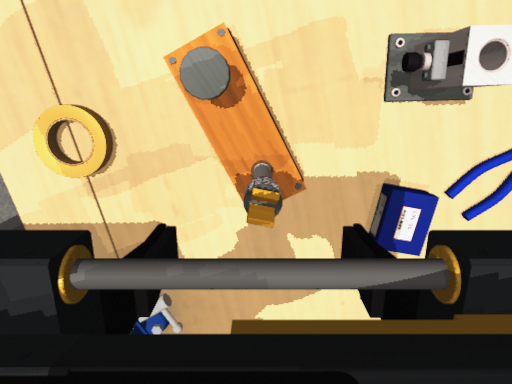

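Request:
step_arm:
  rows:
    - [0.0005,-0.001,-0.02,0,0,0]
    - [0,0,-0.02,0,0,0]
    - [0,0,-0.02,0,0,0]
    - [0,0,-0.02,0,0,0]
    - [0,0,-0.02,0,0,0]
    - [0,0,-0.011,0,0,0]
    - [0,0,0,0,0,0]

```text
time: 3.68
position: [0.5575, 0.1874, 0.3124]
tool_rot: [0.782, 0.624, -0.001, -0.001]
ft_force: [-0.7, -0.0, 0.8]
grip_width: 0.0871
grip_force: 0.0
```

Request:
step_arm:
  rows:
    - [0,0,0,0,0,0]
    - [0,0,0,0,0,0]
    - [0,0,0,0,0,0]
    - [0,0,0,0,0,0]
    - [0,0,0,0,0,0]
    - [0,0,0,0,0,0]
    - [0,0,0,0,0,0]
    - [0,0,0,0,0,0]
  jaw: 0.02
  squeeze: 52

```text
time: 4.68
position: [0.5583, 0.1867, 0.3129]
tool_rot: [0.782, 0.623, 0.0, 0.0]
ft_force: [-0.1, -0.2, -0.5]
grip_width: 0.0286
grip_force: 52.0
```

Request:
step_arm:
  rows:
    - [0,0,0.008,0,0,0]
    - [0,0,0.012,0,0,0]
    - [0,0,0.02,0,0,0]
    - [0,0,0.02,0,0,0]
    - [0,0,0.02,0,0,0]
    - [0,0,0.02,0,0,0]
    - [0,0,0.02,0,0,0]
    - [0,0,0.01,0,0,0]
    - [0,0,0,0,0,0]
    - [0,0,0,0,0,0]

```text
time: 5.92
position: [0.5579, 0.1866, 0.4422]
tool_rot: [0.782, 0.623, -0.001, -0.0]
ft_force: [0.2, -0.4, -2.2]
grip_width: 0.0284
grip_force: 52.0
```

```bash
cat >> h.py <<'E'
def axis():
    o=get_obs(); T=R.from_quat(o['tool_rot']).as_matrix(); g=o['position']+T[:,2]*.164
    print('grasp pt',g.round(4),'tool z',T[:,2].round(4),'tool y',T[:,1].round(4))
    for n in ('side','top'):
        c,P=cam(n)
        d=P-g
        out=[]
        for z in np.arange(-.13,-.03,.012):
            m=(np.hypot(d[...,0],d[...,1])<.022)&(abs(d[...,2]-z)<.008)
            q=P[m]
            if len(q)>8: out.append([round(z,3),len(q)]+q[:,:2].min(0).round(4).tolist()+q[:,:2].max(0).round(4).tolist()+np.median(q[:,:2],0).round(4).tolist())
        print(n); [print(*r) for r in out]
        m=(np.hypot(d[...,0],d[...,1])<.03)&(d[...,2]<.0)&(d[...,2]>-.17)
        print('lowest',np.sort(P[m][:,2])[:5])
        cv2.imwrite(f'pics/{n}_{int(o["time"]*100)}.png',c['pixels'])
E
python3 - <<'E'
from h import *
axis()
E
```

```text
grasp pt [0.5576 0.1866 0.2782] tool z [-1.8e-03 -2.0e-04 -1.0e+00] tool y [ 0.9748 -0.2231 -0.0017]
side
-0.13 28 0.5469 0.187 0.566 0.1973 0.556 0.1933
-0.118 43 0.5471 0.1872 0.5658 0.1965 0.5559 0.1934
-0.106 50 0.5469 0.183 0.5654 0.1962 0.5556 0.1927
-0.094 47 0.5468 0.183 0.5655 0.1962 0.5557 0.1923
-0.082 48 0.5467 0.1872 0.5649 0.1965 0.5554 0.1938
-0.07 48 0.5467 0.1862 0.5647 0.1968 0.5551 0.194
-0.058 52 0.5466 0.1861 0.5643 0.1972 0.5549 0.1937
-0.046 52 0.5466 0.1852 0.564 0.1973 0.5547 0.1934
-0.034 54 0.5464 0.1861 0.5661 0.1971 0.5547 0.1937
lowest [0.14181808 0.14188626 0.14261907 0.1464466  0.1467501 ]
top
-0.118 9 0.5481 0.1762 0.5619 0.1825 0.5533 0.1775
-0.106 14 0.5473 0.1763 0.5636 0.1872 0.5522 0.1783
-0.094 10 0.5473 0.1763 0.5608 0.1872 0.5514 0.1782
-0.082 10 0.548 0.176 0.5618 0.183 0.552 0.1781
-0.07 11 0.548 0.176 0.5633 0.183 0.5558 0.1766
-0.058 10 0.5491 0.1764 0.5603 0.1803 0.5554 0.1767
lowest [0.1556221  0.15697284 0.15807833 0.15821172 0.15930861]
```

Request:
step_arm:
  rows:
    - [0.004,-0.035,0,0,0,0]
    - [0.004,-0.035,0,0,0,0]
    - [0.004,-0.035,0,0,0,0]
    - [0.004,-0.035,0,0,0,0]
    - [0.004,-0.035,0,0,0,0]
    - [0.004,-0.035,0,0,0,0]
    - [0.004,-0.035,0,0,0,0]
    - [0.004,-0.035,0,0,0,0]
    - [0.004,-0.035,0,0,0,0]
    - [0.004,-0.035,0,0,0,0]
    - [0.004,-0.035,0,0,0,0]
    - [0.003,-0.035,0,0,0,0]

```text
time: 7.52
position: [0.6053, -0.2345, 0.4419]
tool_rot: [0.782, 0.623, -0.0, -0.001]
ft_force: [0.6, -0.5, -2.2]
grip_width: 0.0289
grip_force: 52.0
```

Request:
step_arm:
  rows:
    - [0,0,0,0,0,0]
    - [0,0,0,0,0,0]
    - [0,0,0,0,0,0]

```text
time: 7.9
position: [0.6052, -0.2322, 0.4426]
tool_rot: [0.782, 0.624, -0.0, -0.001]
ft_force: [0.5, 0.5, -0.1]
grip_width: 0.0286
grip_force: 52.0
```

```bash
python3 - <<'E'
from h import *
axis()
c,P=cam('wrist'); cv2.imwrite('pics/w2.png',c['pixels'])
d=P[...,:2]-np.array([.605,-.137])
m=(abs(P[...,2]-.110)<.006)&(np.hypot(d[...,0],d[...,1])<.04)
q=P[m]; print(len(q),np.median(q[:,2]),cv2.minAreaRect((q[:,:2]*1000).astype(np.float32)))
r=np.hypot(*d[m].T)
# bore: flood hole in top mask
mm=m.astype(np.uint8)*255
cs,hh=cv2.findContours(mm,cv2.RETR_CCOMP,cv2.CHAIN_APPROX_NONE)
for k,h_ in zip(cs,hh[0]):
    if h_[3]>=0 and len(k)>20:
        pts=np.array([P[v,u] for (u,v) in k[:,0]]); pts=pts[abs(pts[:,2]-.11)<.006]; print('hole',len(pts),circ(pts),pts[:,2].mean())
m=(abs(P[...,2]-.075)<.025)&(np.hypot(d[...,0],d[...,1])<.07)&(np.hypot(d[...,0],d[...,1])>.035)
q=P[m]; print('knob/block',len(q),np.median(q,0),q.min(0),q.max(0))
E
```

```text
grasp pt [ 0.605  -0.232   0.2786] tool z [-0.001  0.001 -1.   ] tool y [ 0.9751 -0.2219 -0.0011]
side
-0.13 18 0.594 -0.2306 0.6101 -0.2195 0.6015 -0.2264
-0.118 28 0.5937 -0.2344 0.6133 -0.2195 0.6029 -0.2251
-0.106 33 0.5935 -0.2352 0.6134 -0.2184 0.6026 -0.2262
-0.094 29 0.5933 -0.2352 0.6134 -0.2211 0.6022 -0.2258
-0.082 31 0.5933 -0.235 0.6127 -0.2203 0.6021 -0.226
-0.07 29 0.5932 -0.2345 0.6119 -0.2197 0.6019 -0.2251
-0.058 29 0.5956 -0.2293 0.6118 -0.2197 0.6019 -0.2246
-0.046 26 0.5951 -0.2303 0.6115 -0.2193 0.603 -0.2242
-0.034 27 0.5951 -0.2293 0.611 -0.2193 0.6013 -0.2249
lowest [0.14312614 0.14415659 0.14586435 0.14608348 0.14649361]
top
-0.118 21 0.5951 -0.2324 0.6107 -0.2218 0.6027 -0.2234
-0.106 27 0.5953 -0.235 0.6128 -0.2218 0.6015 -0.2241
-0.094 23 0.5954 -0.2307 0.6134 -0.2215 0.6025 -0.2239
-0.082 26 0.595 -0.2317 0.6134 -0.2215 0.602 -0.2239
-0.07 24 0.5953 -0.2312 0.6119 -0.222 0.6016 -0.2243
-0.058 21 0.5956 -0.2265 0.6122 -0.2223 0.6031 -0.2234
-0.046 17 0.5988 -0.2263 0.6127 -0.2218 0.6048 -0.2225
lowest [0.1506988  0.15090689 0.15115712 0.15287587 0.15364648]
2275 0.10985790683628932 ((606.982666015625, -137.61724853515625), (45.87704849243164, 45.91012954711914), 77.1201400756836)
hole 75 (array([ 0.60728137, -0.13785214]), np.float64(0.011698464605804062)) 0.10793384254430784
knob/block 463 [ 0.56164215 -0.12664812  0.09610398] [ 0.54907142 -0.14534897  0.0882941 ] [ 0.57805887 -0.11336233  0.0999632 ]
```

View pics/w2.png

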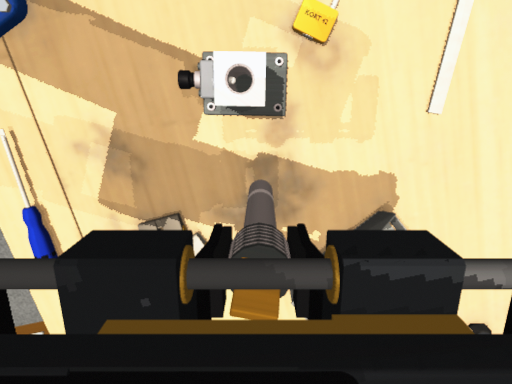

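Request:
step_arm:
  rows:
    - [0.002,0.02,0,0,0,0]
    - [0,0.025,0,0,0,0]
    - [0,0.025,0,0,0,0]
    - [0,0.02,0,0,0,0]
    - [0,0.0045,0,0,0,0]
    - [0,0,-0.01,0,0,0]
    - [0,0,-0.01,0,0,0]
    - [0,0,-0.005,0,0,0]
    - [0,0,0,0,0,0]
    - [0,0,0,0,0,0]

```text
time: 9.3
position: [0.6074, -0.1392, 0.418]
tool_rot: [0.782, 0.623, 0.0, 0.0]
ft_force: [0.9, 0.5, -0.8]
grip_width: 0.0288
grip_force: 52.0
```

```bash
python3 - <<'E'
from h import *
axis(); o=get_obs(); print(o['ft_force'],o['moment'])
c,P=cam('wrist'); 
g=o['position']-[0,0,.164]
d=P-g
for z in np.arange(-.13,-.03,.016):
    q=P[(np.hypot(d[...,0],d[...,1])<.018)&(abs(d[...,2]-z)<.008)]
    if len(q)>20: print(round(z,3),len(q),circ(q))
i=c['pixels']; s=cv2.imread('pics/side_%d.png'%int(o['time']*100)) 
E
ls pics
```

```text
grasp pt [ 0.6074 -0.1393  0.254 ] tool z [ 3.e-04 -2.e-04 -1.e+00] tool y [ 9.747e-01 -2.236e-01  4.000e-04]
side
-0.13 20 0.5962 -0.1405 0.6143 -0.1288 0.6062 -0.1324
-0.118 26 0.5983 -0.1353 0.6143 -0.1292 0.6059 -0.1316
-0.106 28 0.598 -0.1394 0.6139 -0.1291 0.6057 -0.1319
-0.094 26 0.598 -0.1431 0.6139 -0.1279 0.6039 -0.1323
-0.082 28 0.5976 -0.1386 0.6127 -0.1279 0.6047 -0.1318
-0.07 30 0.5973 -0.1401 0.6158 -0.1279 0.6045 -0.1321
-0.058 33 0.5971 -0.1401 0.6158 -0.1289 0.6057 -0.1329
-0.046 35 0.5968 -0.1396 0.6152 -0.1282 0.6055 -0.1328
-0.034 31 0.5966 -0.1374 0.6146 -0.1282 0.6049 -0.132
lowest [0.08451448 0.08454121 0.08455903 0.08489697 0.08496021]
top
lowest [0.08547157 0.08663755 0.0876079  0.08778078 0.09034327]
[-0.93205935 -0.38002507 -2.37246175] [-0.02303228  0.07962936  0.01344013]
-0.13 50 (array([ 0.60714775, -0.13922034]), np.float64(0.009952397249932368))
-0.114 112 (array([ 0.60700045, -0.13917437]), np.float64(0.009942191676625417))
-0.098 132 (array([ 0.60690978, -0.13896298]), np.float64(0.00940705894831451))
-0.082 157 (array([ 0.60676668, -0.1390498 ]), np.float64(0.009903790264863349))
-0.066 201 (array([ 0.60664398, -0.13895261]), np.float64(0.009868072306777208))
-0.05 247 (array([ 0.60651487, -0.1389993 ]), np.float64(0.009919967461006417))
-0.034 247 (array([ 0.60639131, -0.13890784]), np.float64(0.009875699375065054))
crop0.png
side0.png
side_592.png
side_790.png
side_930.png
top0.png
top_592.png
top_790.png
top_930.png
w1.png
w2.png[ WARN:0@2.188] global loadsave.cpp:275 findDecoder imread_('pics/side_940.png'): can't open/read file: check file path/integrity
```

Request:
step_arm:
  rows:
    - [0,0.001,-0.002,0,0,0]
    - [0,0,-0.003,0,0,0]
    - [0,0,-0.003,0,0,0]
    - [0,0,-0.003,0,0,0]
    - [0,0,-0.002,0,0,0]
    - [0,0,0,0,0,0]

```text
time: 10.2
position: [0.6072, -0.1378, 0.4047]
tool_rot: [0.782, 0.623, -0.0, -0.0]
ft_force: [-0.5, -1.1, -0.9]
grip_width: 0.029
grip_force: 52.0
```

Request:
step_arm:
  rows:
    - [0,0,-0.002,0,0,0]
    - [0,0,-0.002,0,0,0]
    - [0,0,-0.001,0,0,0]
    - [0,0,0,0,0,0]

```text
time: 10.7
position: [0.6072, -0.1378, 0.3998]
tool_rot: [0.782, 0.623, -0.0, -0.0]
ft_force: [0.9, -0.0, -0.7]
grip_width: 0.029
grip_force: 52.0
```

Request:
step_arm:
  rows:
    - [0,0,-0.0015,0,0,0]
    - [0,0,-0.0015,0,0,0]
    - [0,0,-0.0015,0,0,0]
    - [0,0,-0.0015,0,0,0]

```text
time: 11.2
position: [0.6074, -0.1379, 0.3939]
tool_rot: [0.782, 0.623, 0.0, 0.0]
ft_force: [0.5, 0.1, -0.6]
grip_width: 0.0289
grip_force: 52.0
```

Request:
step_arm:
  rows:
    - [0,0,-0.0015,0,0,0]
    - [0,0,-0.0015,0,0,0]
    - [0,0,-0.001,0,0,0]

```text
time: 11.58
position: [0.6078, -0.138, 0.3904]
tool_rot: [0.782, 0.623, 0.001, 0.001]
ft_force: [0.8, -0.8, 0.9]
grip_width: 0.0289
grip_force: 52.0
```

Request:
step_arm:
  rows:
    - [0,0,-0.0015,0,0,0]
    - [0,0,-0.0015,0,0,0]
    - [0,0,-0.001,0,0,0]

```text
time: 11.95
position: [0.6077, -0.138, 0.3867]
tool_rot: [0.782, 0.623, 0.001, 0.001]
ft_force: [2.6, -0.5, 3.7]
grip_width: 0.0288
grip_force: 52.0
```

Request:
step_arm:
  rows:
    - [0,0,-0.0015,0,0,0]
    - [0,0,-0.0015,0,0,0]
    - [0,0,-0.001,0,0,0]

```text
time: 12.32
position: [0.6075, -0.1379, 0.3814]
tool_rot: [0.782, 0.623, 0.0, 0.0]
ft_force: [3.6, -0.9, -1.2]
grip_width: 0.0288
grip_force: 52.1
```

Request:
step_arm:
  rows:
    - [0,0,-0.0015,0,0,0]
    - [0,0,-0.0015,0,0,0]
    - [0,0,-0.001,0,0,0]

```text
time: 12.7
position: [0.6073, -0.1378, 0.3778]
tool_rot: [0.782, 0.623, -0.0, 0.0]
ft_force: [4.7, -1.2, -0.3]
grip_width: 0.0285
grip_force: 52.1
```

Request:
step_arm:
  rows:
    - [0,0,-0.0015,0,0,0]
    - [0,0,-0.0015,0,0,0]
    - [0,0,-0.001,0,0,0]

```text
time: 13.08
position: [0.6072, -0.1378, 0.3739]
tool_rot: [0.782, 0.623, -0.0, 0.0]
ft_force: [4.4, -2.1, -0.3]
grip_width: 0.029
grip_force: 52.1
```

Request:
step_arm:
  rows:
    - [0,0,-0.002,0,0,0]
    - [0,0,-0.002,0,0,0]
    - [0,0,-0.002,0,0,0]
    - [0,0,-0.002,0,0,0]

```text
time: 13.58
position: [0.6073, -0.1378, 0.3658]
tool_rot: [0.782, 0.623, -0.0, -0.0]
ft_force: [5.4, -1.4, -0.5]
grip_width: 0.0289
grip_force: 52.1
```

Request:
step_arm:
  rows:
    - [0,0,-0.002,0,0,0]
    - [0,0,-0.002,0,0,0]
    - [0,0,-0.002,0,0,0]
    - [0,0,-0.001,0,0,0]

```text
time: 14.08
position: [0.6072, -0.1378, 0.3588]
tool_rot: [0.782, 0.623, -0.0, -0.0]
ft_force: [4.0, -1.8, -0.5]
grip_width: 0.0287
grip_force: 52.1
```

Request:
step_arm:
  rows:
    - [0,0,-0.001,0,0,0]
    - [0,0,-0.001,0,0,0]
    - [0,0,-0.001,0,0,0]

```text
time: 14.45
position: [0.6073, -0.1378, 0.3559]
tool_rot: [0.782, 0.623, 0.0, 0.0]
ft_force: [4.9, -1.6, 0.4]
grip_width: 0.0289
grip_force: 52.1
```

Foot is at about 0.054 m, so I'll go on in 1 mm rows and read the force often.

Request:
step_arm:
  rows:
    - [0,0,-0.001,0,0,0]
    - [0,0,-0.001,0,0,0]

```text
time: 14.7
position: [0.6073, -0.1378, 0.3539]
tool_rot: [0.782, 0.623, -0.0, -0.0]
ft_force: [4.0, -1.0, -0.8]
grip_width: 0.0289
grip_force: 52.1
```

Request:
step_arm:
  rows:
    - [0,0,-0.001,0,0,0]
    - [0,0,0,0,0,0]

```text
time: 14.95
position: [0.6071, -0.1377, 0.3525]
tool_rot: [0.782, 0.623, -0.0, -0.0]
ft_force: [3.8, -0.6, -2.9]
grip_width: 0.0291
grip_force: 52.1
```

Request:
step_arm:
  rows:
    - [0,0,-0.001,0,0,0]
    - [0,0,0,0,0,0]

```text
time: 15.2
position: [0.607, -0.1377, 0.3513]
tool_rot: [0.782, 0.623, -0.0, -0.001]
ft_force: [3.3, -0.7, -5.4]
grip_width: 0.0288
grip_force: 52.1
```

Request:
step_arm:
  rows:
    - [0,0,-0.001,0,0,0]
    - [0,0,0,0,0,0]

```text
time: 15.45
position: [0.6068, -0.1375, 0.3498]
tool_rot: [0.782, 0.623, -0.001, -0.001]
ft_force: [4.5, -0.1, -5.7]
grip_width: 0.029
grip_force: 52.1
```

Request:
step_arm:
  rows:
    - [0,0,-0.001,0,0,0]
    - [0,0,0,0,0,0]

```text
time: 15.7
position: [0.6071, -0.1376, 0.3496]
tool_rot: [0.782, 0.623, -0.0, -0.001]
ft_force: [3.8, -0.3, -7.5]
grip_width: 0.0291
grip_force: 52.1
```

Request:
step_arm:
  rows:
    - [0,0,-0.001,0,0,0]
    - [0,0,0,0,0,0]

```text
time: 15.95
position: [0.6073, -0.1378, 0.3491]
tool_rot: [0.782, 0.623, 0.0, 0.0]
ft_force: [4.0, -0.7, -5.2]
grip_width: 0.0287
grip_force: 52.1
```

Request:
step_arm:
  rows:
    - [0,0,-0.0005,0,0,0]
    - [0,0,0,0,0,0]

```text
time: 16.2
position: [0.6074, -0.1379, 0.3488]
tool_rot: [0.782, 0.623, 0.0, 0.0]
ft_force: [3.4, -1.6, -2.5]
grip_width: 0.0289
grip_force: 52.1
```

Request:
step_arm:
  rows:
    - [0,0,-0.0005,0,0,0]
    - [0,0,0,0,0,0]

```text
time: 16.45
position: [0.6075, -0.138, 0.3485]
tool_rot: [0.782, 0.623, 0.0, 0.001]
ft_force: [3.5, -0.9, 0.5]
grip_width: 0.0285
grip_force: 52.1
```

Request:
step_arm:
  rows:
    - [0,0,0,0,0,0]
    - [0,0,0,0,0,0]

```text
time: 16.7
position: [0.6074, -0.1379, 0.3483]
tool_rot: [0.782, 0.623, 0.0, 0.0]
ft_force: [3.2, -0.2, 1.6]
grip_width: 0.0287
grip_force: 52.1
```

Request:
step_arm:
  rows:
    - [0,0,0,0,0,0]
    - [0,0,0,0,0,0]
    - [0,0,0,0,0,0]
    - [0,0,0,0,0,0]
    - [0,0,0,0,0,0]
    - [0,0,0,0,0,0]
  jaw: 0.07

```text
time: 17.45
position: [0.6072, -0.1378, 0.3479]
tool_rot: [0.782, 0.623, -0.0, -0.0]
ft_force: [0.5, -0.5, -0.4]
grip_width: 0.0695
grip_force: 0.0
```

Request:
step_arm:
  rows:
    - [0,0,0.005,0,0,0]
    - [0,0,0.01,0,0,0]
    - [0,0,0.02,0,0,0]
    - [0,0,0.03,0,0,0]
    - [0,0,0.03,0,0,0]
    - [0,0,0.03,0,0,0]
    - [0,-0.02,0.02,0,0,0]
    - [0,-0.03,0,0,0,0]
    - [0,-0.03,0,0,0,0]
    - [0,-0.02,0,0,0,0]
    - [0,0,0,0,0,0]
    - [0,0,0,0,0,0]

```text
time: 18.95
position: [0.6072, -0.2371, 0.4929]
tool_rot: [0.782, 0.623, 0.0, -0.001]
ft_force: [-0.8, 0.3, 0.1]
grip_width: 0.0699
grip_force: 0.0
```

```bash
python3 - <<'E'
from h import *
ims=[]
for n in ('wrist','side'):
    c,P=cam(n); ims.append(c['pixels'])
    d=np.hypot(P[...,0]-.607,P[...,1]+.138)
    q=P[(d<.03)&(P[...,2]>.125)]; print(n,len(q),'top',np.sort(q[:,2])[-10:].round(4))
    for z in (.13,.142,.155,.165,.175,.19,.2):
        k=q[abs(q[:,2]-z)<.005]
        if len(k)>10: print(z,len(k),k[:,:2].min(0).round(4),k[:,:2].max(0).round(4),circ(k))
cv2.imwrite('pics/end.png',np.hstack([cv2.resize(ims[0],(400,300)),cv2.resize(ims[1][120:240,190:350],(400,300))]))
E
```

```text
wrist 1331 top [0.2127 0.2127 0.2127 0.2128 0.2128 0.2129 0.2131 0.2131 0.2133 0.2136]
0.175 16 [ 0.6003 -0.1533] [ 0.6218 -0.1457] (array([ 0.60866284, -0.13811276]), np.float64(0.015116818553098954))
0.19 47 [ 0.5939 -0.1533] [ 0.6236 -0.1268] (array([ 0.60862688, -0.13806144]), np.float64(0.014997830402008305))
0.2 592 [ 0.594  -0.1527] [ 0.6237 -0.1256] (array([ 0.60851615, -0.13950136]), np.float64(0.009784723614024505))
side 227 top [0.2102 0.2102 0.2103 0.2104 0.2106 0.2109 0.2111 0.2113 0.212  0.2127]
0.13 20 [ 0.5985 -0.1388] [ 0.6177 -0.1264] (array([ 0.60803389, -0.1365627 ]), np.float64(0.008328034310702162))
0.142 19 [ 0.5983 -0.1376] [ 0.6171 -0.1253] (array([ 0.60778753, -0.13587661]), np.float64(0.008172230629838198))
0.155 18 [ 0.5983 -0.1387] [ 0.6166 -0.1276] (array([ 0.60743354, -0.13659956]), np.float64(0.008423508059926761))
0.165 14 [ 0.598  -0.1376] [ 0.6163 -0.1246] (array([ 0.60758201, -0.13473561]), np.float64(0.008045426882730189))
0.175 28 [ 0.5944 -0.1347] [ 0.6218 -0.1216] (array([ 0.60767033, -0.13751428]), np.float64(0.01329276661358873))
0.19 33 [ 0.5941 -0.1429] [ 0.622  -0.1224] (array([ 0.60778726, -0.13669156]), np.float64(0.012719851494403404))
0.2 38 [ 0.5943 -0.15  ] [ 0.6209 -0.1239] (array([ 0.60772579, -0.13645895]), np.float64(0.010394125340407765))
```

View pics/end.png

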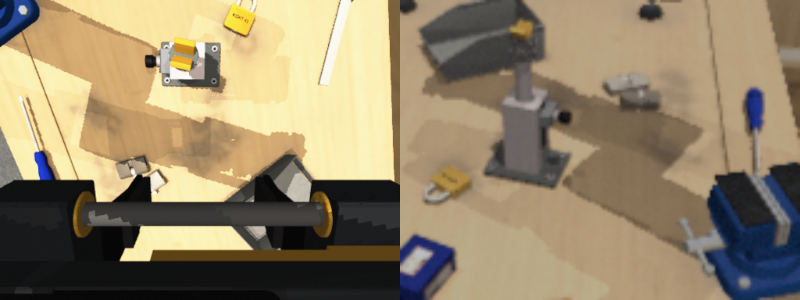

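The post stands upright in the near holder (wrist view (185,55), side crop (523,90)). Its top is at 0.2125 m, so the foot is 46 mm up and held there by the plunger in the groove.

```bash
python3 -c "
from rig import hand_in
print(hand_in())"
```

```text
the job is handed in; nothing more can be done
None
```

The V-rest post is in the holder nearest the robot's base with its foot about 46 mm above the desk; the pull-down force and its return to zero showed the plunger settling in the groove, the gripper is clear, and the job is handed in.

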